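Feel the blue watch box home in the covered stall rack

TASK

Put the blue watch box, standing upright and lengthwise, into the open front of the wooden rack and slide it in under the hood until you feel it come up against the stock hidden inside. Stop there, without shoving the sprung stock far back, and leave the box standing against it.

Things in the scene. Friction and masses are not known exactly. Their poses are not given: they have to be found in the camera images.
- blue_box: Closed rigid watch box, bright blue with a thin brass band, 110 mm long (its x), 48 wide (y), 55 high, 200 to 310 g. It stands upright on the black table cloth, length along world x within 20 degrees. Origin: centre of its underside, z up. Either end may go in first. A red and a green box of the same shape nearby are not wanted.
- rack: Fixed wooden rack: one straight lane along its x axis, which points into the hood, away from the robot, within 12 degrees of world x. Origin: on the lane's centre line at table height, below the hood's front edge. Lane floor 8 mm above the table, 62 mm wide between walls. From x = -150 to 0 mm it is open above and at the near end, its walls' tops only 16 mm above the table.
- hood (a point): Middle of the front top edge of the rack's dark opaque hood, 78 mm above the table. The hood covers the lane from here to 145 mm farther in; 78 mm wide outside, 64 mm high inside. Hidden in it, 20 to 75 mm in from this edge (different each time), is the face of the stock. So the home box still sticks out 35 to 90 mm and can be pushed at its near end.
- row (a joint): How far (m) the hidden stock is pushed back from its rest: 0 untouched, 0.025 at most. Its damped spring yields 1 mm per 0.8 N; 18 mm or more is a shove. Sliding the box alone takes 1 to 3 N: a clear rise above that means it has met the stock. Let go, the stock eases back until the box's friction holds it, still pressed a millimetre or a few.
Things that resemble listed ones, but are neither listed nor needed, are in the scene too. What is shaped like the blue_box but grey or white is not meant.

How it is judged:
By the outcome, as a careful person would: the job done as asked, in the order asked, and still so for the second after the job is handed in, with the robot touching nothing.
It also fails if it takes over 53 s, if anything falls off the work surface, if the arm or the gripper's body presses on something with over 40 N, if the wrist force passes 120 N, or if a joint passes its speed limit or range.

ROBOT

A 6-joint arm with a two-finger parallel gripper is mounted at the origin on the work surface. World frame = base frame: x ahead of the robot, y to its left, z up, the work surface at z = 0. Lengths are in m, angles in rad, forces in N, time in s.
With the tool pointing down it reaches from about 0.375 to 0.9 m from the base axis. Payload 3.1 kg.
Tool frame: the origin (TCP) lies between the finger pads; the fingertips stand r.tcp_to_tips ahead of it and the grasp point (between the pads) lies 8 mm behind it (r.tcp_to_tips is the distance from the TCP to the fingertips, in m); z points along the fingers, y is the line along which they close (so a half turn about z gives the same grasp; the last joint's range is limited). The gripper opens to 85 mm and grips with 20 to 120 N. Pads are 22 mm wide; open, the fingers measure 114 mm over their backs; the gripper's body (76 mm by 85 mm) begins 54 mm behind the grasp point. The pads swing forward as they close: fully open they stand 13 mm farther back than shut.
Start: joints at [0.961, 0.527, 1.433, -0, 1.181, -0.178], TCP at [0.262, 0.568, 0.242] pointing down, gripper open.
Joint ranges: [-3.08, 3.08], [-0.75, 2.2], [0.22, 2.44], [-1.43, 4.57], [0, 2.65], [-2.85, 2.85]. Speed limits (rad/s): [2.79, 2.79, 3.14, 3.14, 3.14, 3.14].

INTERFACE

Orientations are given as a unit quaternion [x, y, z, w].
In Python, from plant import monitor, get_image, camera_model, job, r gives the robot as it stands.
- The arm moves only by the tool servo_tool, never from a script. Its arguments are lists of equal length, an entry for each row: "xyz": the shift along the tool's x, y, z in mm, a list of three; "dr": the turn, a rotation vector about the tool's x, y, z in rad, a list of three; "gripper": the finger opening in mm, from 0 to 85.4. A call has exactly 8 rows; each row is the pose to reach, as a shift and turn from the pose commanded when the call began, along the tool's axes at that moment; what a row does not reach only later rows make up. A row lasts 1/8 s, in which the tool goes at most 62.5 mm and 10.7 degrees, less where a joint would pass 70% of its speed; a pose out of reach is approached as far as the arm can. A call with a gripper value outside its range is refused whole. The fingers move at their own pace and stop on an object; the grip force is fixed at half the most. Time passes only in rows, so rows that repeat a pose let the fingers close, or fill a call up. It gives the time, the measured TCP pose, the force, the opening and the grip force at its end, in the units of the state.
- monitor.read_state(): the state, without advancing time (a new reading comes with each control period).
- get_image(name): name is "side" or "top" or "wrist"; returns the picture (480x640x3 uint8, red, green, blue); there is no depth.
- camera_model(name): a dict with "mtx" (3x3 intrinsics, pixels), "R" (3x3) and "t" (3): a world point X has camera coordinates R X + t. Camera axes: x right, y down, z forward; pixel columns grow to the right and rows downward; lengths in m; the calibration is good to about 2 mm. The wrist camera is an equidistant fisheye: a pixel r from the principal point sees the ray r / f radians off the axis. A picture is of the moment at which its call begins: read the wrist's pose just before it. camera_model takes no time and is no camera call; for the wrist camera it gives the pose at the moment of the call.
- job.hand_in(): hands the job in; it is judged then, once.
The state is a dict: "time": time; "q": joint angles; "joint_vel": joint speeds; "tau": joint torques, N m; "ee_pos": TCP position; "orientation": TCP orientation; "wrist_force": force on the tool from outside, world axes, zero at the start; "wrist_torque": the same for the moment, N m; "opening": opening from 0.0 (shut) to 1.0 (fully open); "finger_force": force on a finger pad.
Only numpy, scipy, OpenCV 4.12 (cv2) and the standard library are available. Lean on these libraries where they do the work, as an engineer would, in place of code of your own. Each camera call takes 0.05 s, during which the arm holds its last target. There are 200 camera calls.

## Working session

There is one attempt and no reset: what is moved stays moved. The work goes in short steps, Python scripts to look and compute and a tool call to move; the robot and the scene stay as the last step left them, time stands still between calls to the robot, and variables do not carry over. Pictures are saved under pics/ and viewed, at most 10 in all, crops included, and the job is handed in when it is done.

Besides the shell and the picture viewer there is one more tool, called after "Request:" in YAML: its name, and indented under it one key for each argument. servo_tool: Moves the arm, as the interface text tells. Its arguments: {"type":"object","properties":{"xyz":{"type":"array","items":{"type":"array","items":{"type":"number"}}},"dr":{"type":"array","items":{"type":"array","items":{"type":"number"}}},"gripper":{"type":"array","items":{"type":"number"}}},"required":["xyz","dr","gripper"]}

```bash
mkdir -p pics; python3 - <<'E'
from plant import *
import cv2
s=monitor.read_state();print(s['time'],s['ee_pos'],s['orientation'],r.tcp_to_tips)
for n in('top','side'):
    cv2.imwrite(f'pics/{n}1.png',get_image(n)[:,:,::-1]);print(n,camera_model(n))
E
```

```text
0.0 [0.26112138 0.5670456  0.2413002 ] [ 2.14206473e-01  9.76787748e-01 -1.04628224e-03 -4.32490438e-04] 0.011
top {'mtx': array([[504.20820856,   0.        , 319.46120138],
       [  0.        , 504.20820856, 238.53008368],
       [  0.        ,   0.        ,   1.        ]]), 'R': array([[ 8.03673039e-03, -9.99967628e-01,  3.91493861e-04],
       [-9.83037278e-01, -7.97239805e-03, -1.83232504e-01],
       [ 1.83229694e-01,  1.08773718e-03, -9.83069528e-01]]), 't': array([-0.01169297,  0.51006535,  0.84753255])}
side {'mtx': array([[534.21986848,   0.        , 318.44555357],
       [  0.        , 534.21986848, 231.84314639],
       [  0.        ,   0.        ,   1.        ]]), 'R': array([[ 0.840685  , -0.54125739, -0.01700488],
       [-0.37730413, -0.56292854, -0.73535913],
       [ 0.38844604,  0.6246214 , -0.67746423]]), 't': array([-0.42202769,  0.23220666,  0.72473144])}
```

View pics/top1.png

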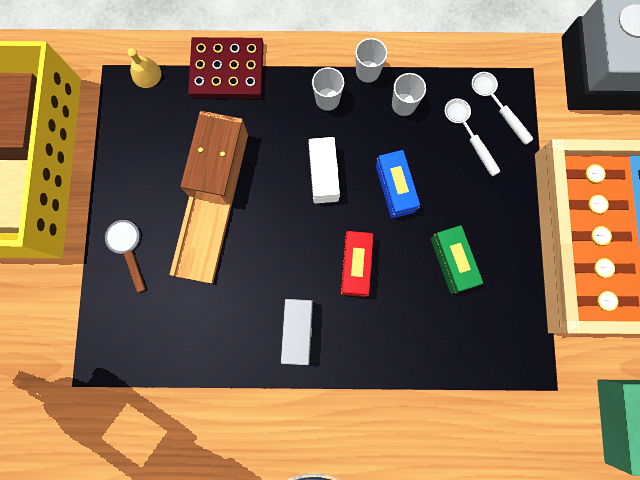

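View pics/side1.png

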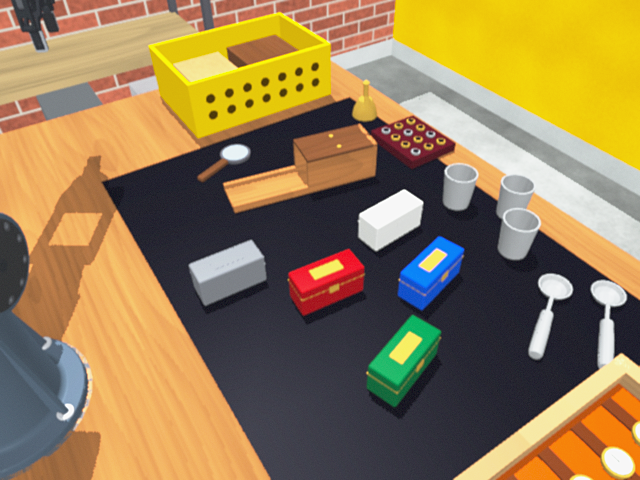

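The top view shows blue at (398,183), red at (357,263), green at (457,259), and plain white (324,170) and grey (297,332) blocks. Only the one at (398,183) is bright blue, so it fits. The rack hood is at (215,155), with the open lane running down to (195,280). I'll confirm this in an enlarged crop.

```bash
python3 - <<'E'
import cv2,numpy as np
t=cv2.imread('pics/top1.png')
a=cv2.resize(t[105:290,160:255],None,fx=3.2,fy=3.2,interpolation=cv2.INTER_CUBIC)
b=cv2.resize(t[140:225,365:430],None,fx=6,fy=6,interpolation=cv2.INTER_CUBIC)
c=np.zeros((592,a.shape[1]+b.shape[1],3),np.uint8);c[:a.shape[0],:a.shape[1]]=a;c[:b.shape[0],a.shape[1]:]=b
print(a.shape,b.shape);cv2.imwrite('pics/crop1.png',c)
E
```

```text
(592, 304, 3) (510, 390, 3)
```

View pics/crop1.png

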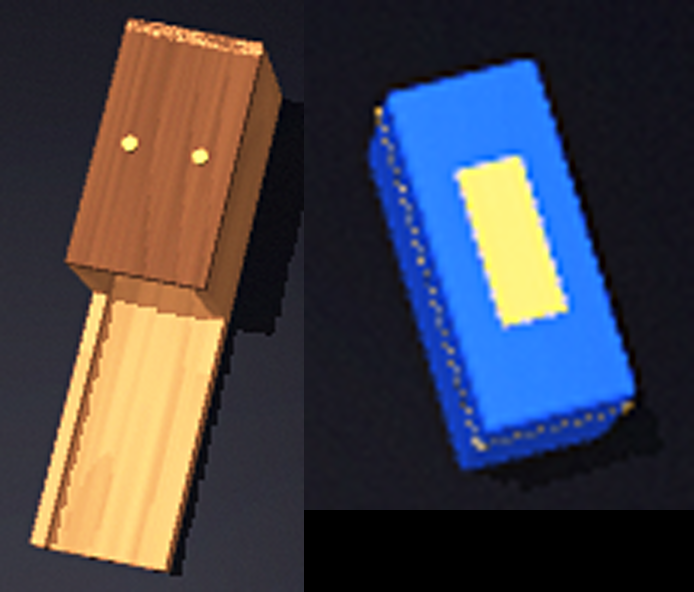

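The crop confirms the blue box with its brass band and label. Its top corners in the crop are (388,95), (533,60), (633,395), (483,432). The hood front top edge runs (67,263)-(208,290), and the near wall ends are at (30,545) and (168,571).

```bash
cat > h.py <<'E'
from plant import *
import numpy as np, cv2
from scipy.optimize import least_squares
def ray(n,px,z):
    m=camera_model(n);R,t=m['R'],m['t'];c=-R.T@t
    d=R.T@np.linalg.solve(m['mtx'],[px[0],px[1],1.]);return c+d*(z-c[2])/d[2]
def proj(n,X):
    m=camera_model(n);p=(m['R']@np.asarray(X).T).T+m['t'];p=p@m['mtx'].T;return p[:,:2]/p[:,2:]
def rz(a):return np.array([[np.cos(a),-np.sin(a)],[np.sin(a),np.cos(a)]])
E
python3 - <<'E'
from h import *
A=lambda x,y:((x+.5)/3.2-.5+160,(y+.5)/3.2-.5+105)
B=lambda x,y:((x-304+.5)/6-.5+365,(y+.5)/6-.5+140)
P=np.array([ray('top',B(*p),.055) for p in[(388,95),(533,60),(633,395),(483,432)]])
print('box',P.round(4),P.mean(0).round(4));d=[np.linalg.norm(P[i]-P[i-1]) for i in range(4)];print(d)
v=P[0]+P[1]-P[2]-P[3];print('yaw',np.arctan2(v[1],v[0]))
H=np.array([ray('top',A(*p),.078) for p in[(67,263),(208,290),(262,43),(128,22)]])
W=np.array([ray('top',A(*p),.016) for p in[(30,545),(168,571)]])
print('hood',H.round(4),[np.linalg.norm(H[i]-H[i-1]) for i in range(4)],'W',W.round(4),np.linalg.norm(W[0]-W[1]))
o=H[:2].mean(0);v=o-W.mean(0);print('origin',o,'yaw',np.arctan2(v[1],v[0]),np.linalg.norm(v[:2]))
# joint fit rack: origin x,y,yaw
pts=[(0,.039,.078),(0,-.039,.078),(.145,-.039,.078),(.145,.039,.078),(-.15,.039,.016),(-.15,-.039,.016)]
px=np.array([A(*p) for p in[(67,263),(208,290),(262,43),(128,22),(30,545),(168,571)]])
def X(q):return [np.r_[q[:2]+rz(q[2])@np.array(p[:2]),p[2]] for p in pts]
f=least_squares(lambda q:(proj('top',X(q))-px).ravel(),[o[0],o[1],-.1]);print('rackfit',f.x,f.fun.reshape(-1,2).round(1).tolist())
# side overlay check
s=cv2.imread('pics/side1.png')
for p in proj('side',X(f.x)): cv2.circle(s,tuple(int(round(v)) for v in p),1,(0,255,0),-1)
c,y=P.mean(0),np.arctan2(*(P[0]+P[1]-P[2]-P[3])[[1,0]])
for z in(0,.055):
  for a,b in((1,1),(1,-1),(-1,1),(-1,-1)):
    q=c[:2]+rz(y)@np.array([a*.055,b*.024]);p=proj('side',[[*q,z]])[0];cv2.circle(s,tuple(int(round(v)) for v in p),1,(0,255,255),-1)
cv2.imwrite('pics/ov.png',cv2.resize(s[110:320,210:476],None,fx=2.8,fy=2.8,interpolation=cv2.INTER_CUBIC))
E
```

```text
box [[ 0.6629 -0.1136  0.055 ]
 [ 0.6744 -0.1577  0.055 ]
 [ 0.5701 -0.1851  0.055 ]
 [ 0.5584 -0.1403  0.055 ]] [ 0.6165 -0.1492  0.055 ]
[np.float64(0.1078517574268522), np.float64(0.04556897455214394), np.float64(0.10786357942709543), np.float64(0.046220206262010344)]
yaw 0.253347894191678
hood [[0.5942 0.2355 0.078 ]
 [0.5796 0.1579 0.078 ]
 [0.7228 0.1338 0.078 ]
 [0.7347 0.2095 0.078 ]] [np.float64(0.14290019070692908), np.float64(0.0789004530048848), np.float64(0.14519609756728735), np.float64(0.07660252404132353)] W [[0.4466 0.2646 0.016 ]
 [0.4324 0.1857 0.016 ]] 0.0801021713270063
origin [0.58688573 0.19671236 0.078     ] yaw -0.19060506690940537 0.1501035981755655
rackfit [ 0.58669576  0.19750655 -0.18195374] [[-0.2, 0.2], [-0.7, -0.0], [0.5, 0.3], [-0.0, -0.9], [0.9, 0.2], [-0.3, 0.2]]
```

View pics/ov.png

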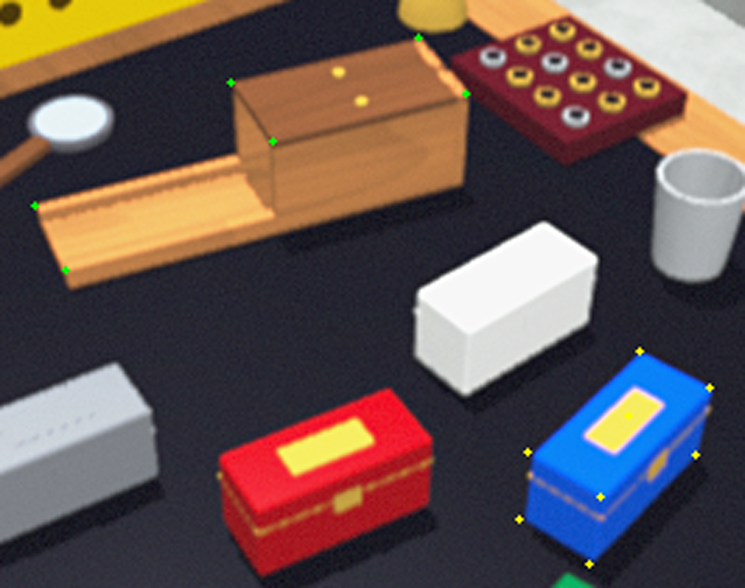

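Box and rack both agree with the side view and the given sizes. Next I'll work out the shifts.

```bash
cat >> h.py <<'E'
from scipy.spatial.transform import Rotation as Ro
def go(p,yaw,s=None):
    """shift (mm) and turn in tool axes to TCP p, tool down, tool x at world yaw"""
    s=s or monitor.read_state();T=Ro.from_quat(s['orientation'])
    G=Ro.from_euler('z',yaw)*Ro.from_euler('x',np.pi)
    return (T.inv().apply(np.array(p)-s['ee_pos'])*1e3).round(1),(T.inv()*G).as_rotvec().round(3)
E
python3 -c "
from h import *
print(*go([.6165,-.149,.14],.253+np.pi))"
```

```text
[-622.5 -501.5  102.2] [-0.002 -0.001 -0.685]
```

Request:
servo_tool:
  xyz:
    - [-39,-31,6]
    - [-78,-63,12]
    - [-117,-94,19]
    - [-156,-125,26]
    - [-195,-157,32]
    - [-234,-188,38]
    - [-273,-219,45]
    - [-311,-250,51]
  dr:
    - [0,0,0]
    - [0,0,0]
    - [0,0,0]
    - [0,0,0]
    - [0,0,0]
    - [0,0,0]
    - [0,0,0]
    - [0,0,0]
  gripper: [85,85,85,85,85,85,85,85]

```text
time: 1.1
ee_pos: [0.4398, 0.2089, 0.1909]
orientation: [0.214, 0.977, -0.0, -0.0]
wrist_force: [0.3, -0.3, 0.0]
opening: 0.995
finger_force: 0.0
```

```bash
python3 -c "
from h import *
print(*go([.6165,-.149,.14],.253+np.pi))"
```

```text
[-310.3 -251.1   50.9] [-0.    -0.    -0.685]
```

Request:
servo_tool:
  xyz:
    - [-42,-34,7]
    - [-84,-68,14]
    - [-126,-102,21]
    - [-168,-136,28]
    - [-210,-170,35]
    - [-252,-204,42]
    - [-290,-235,48]
    - [-310,-251,51]
  dr:
    - [0,0,-0.09]
    - [0,0,-0.18]
    - [0,0,-0.27]
    - [0,0,-0.36]
    - [0,0,-0.45]
    - [0,0,-0.54]
    - [0,0,-0.63]
    - [0,0,-0.685]
  gripper: [85,85,85,85,85,85,85,85]

```text
time: 2.1
ee_pos: [0.6166, -0.1501, 0.1395]
orientation: [-0.126, 0.992, -0.0, 0.0]
wrist_force: [0.5, -0.3, 0.5]
opening: 0.994
finger_force: 0.0
```

```bash
python3 -c "
from h import *
print(*go([.6165,-.149,.032],.253+np.pi));cv2.imwrite('pics/w1.png',get_image('wrist')[:,:,::-1])"
```

```text
[ -0.2   1.1 107.5] [-0. -0. -0.]
```

View pics/w1.png

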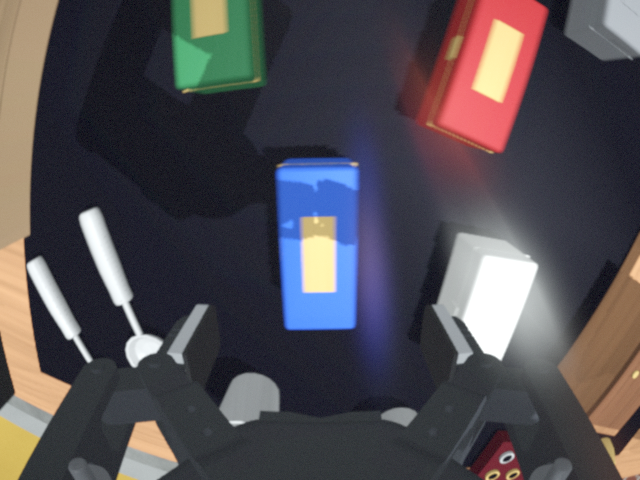

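The box (columns 278–358) is centred between the fingers and aligned with them. The white box at (490,295) is outside the right finger. Descending and gripping.

Request:
servo_tool:
  xyz:
    - [0,1,20]
    - [0,1,45]
    - [0,1,70]
    - [0,1,90]
    - [0,1,102]
    - [0,1,107]
    - [0,1,107]
    - [0,1,107]
  dr:
    - [0,0,0]
    - [0,0,0]
    - [0,0,0]
    - [0,0,0]
    - [0,0,0]
    - [0,0,0]
    - [0,0,0]
    - [0,0,0]
  gripper: [85,85,85,85,85,85,85,70]

```text
time: 3.15
ee_pos: [0.6162, -0.1466, 0.0341]
orientation: [-0.126, 0.992, -0.0, 0.001]
wrist_force: [0.5, 0.2, 0.2]
opening: 0.824
finger_force: 0.0
```

Request:
servo_tool:
  xyz:
    - [0,0,0]
    - [0,0,0]
    - [0,0,0]
    - [0,0,0]
    - [0,0,0]
    - [0,0,0]
    - [0,0,0]
    - [0,0,0]
  dr:
    - [0,0,0]
    - [0,0,0]
    - [0,0,0]
    - [0,0,0]
    - [0,0,0]
    - [0,0,0]
    - [0,0,0]
    - [0,0,0]
  gripper: [40,35,35,35,35,35,35,35]

```text
time: 4.15
ee_pos: [0.6165, -0.1469, 0.0344]
orientation: [-0.126, 0.992, -0.001, 0.001]
wrist_force: [-0.8, -1.3, 6.0]
opening: 0.551
finger_force: 64.3
```

```bash
python3 -c "
from h import *
y=-.184;o=np.array([.5868,.1973])
p=o+rz(y)@[-.064,0];print(p)
s=monitor.read_state()
print(*go([*s['ee_pos'][:2],.15],.253+np.pi)); s=dict(s);s['ee_pos']=np.array([*s['ee_pos'][:2],.15]);print(*go([*p,.15],y+np.pi,s))"
```

```text
[0.52388034 0.20900966]
[  -0.2   -0.2 -115.6] [-0.002  0.002  0.   ]
[  0.5 367.8  -0.6] [-0.001  0.002  0.437]
```

Request:
servo_tool:
  xyz:
    - [0,0,-15]
    - [0,0,-40]
    - [0,0,-70]
    - [0,5,-95]
    - [0,20,-110]
    - [0,45,-115]
    - [0,80,-115]
    - [0,118,-115]
  dr:
    - [0,0,0]
    - [0,0,0]
    - [0,0,0]
    - [0,0,0]
    - [0,0,0.04]
    - [0,0,0.08]
    - [0,0,0.12]
    - [0,0,0.16]
  gripper: [35,35,35,35,35,35,35,35]

```text
time: 5.15
ee_pos: [0.585, -0.031, 0.1484]
orientation: [-0.045, 0.999, 0.0, -0.001]
wrist_force: [0.5, -0.7, -2.5]
opening: 0.553
finger_force: 63.4
```

```bash
python3 -c "
from h import *
print(*go([.5239,.209,.15],-.184+np.pi))"
```

```text
[ 39.  244.6  -1.4] [ 0.001 -0.001  0.275]
```

Request:
servo_tool:
  xyz:
    - [7,40,-1]
    - [14,82,-1]
    - [20,122,-1]
    - [26,160,-1]
    - [32,195,-1]
    - [36,224,-1]
    - [39,240,-1]
    - [39,245,-1]
  dr:
    - [0,0,0.04]
    - [0,0,0.09]
    - [0,0,0.13]
    - [0,0,0.18]
    - [0,0,0.22]
    - [0,0,0.25]
    - [0,0,0.275]
    - [0,0,0.275]
  gripper: [35,35,35,35,35,35,35,35]

```text
time: 6.15
ee_pos: [0.5231, 0.2092, 0.1492]
orientation: [0.09, 0.996, -0.0, -0.001]
wrist_force: [-1.0, -0.1, -2.7]
opening: 0.551
finger_force: 63.5
```

```bash
python3 -c "
from h import *
print(*go([.5239,.209,.060],-.184+np.pi),monitor.read_state()['ee_pos'])"
```

```text
[-0.9  0.  89.2] [-0.    -0.002  0.004] [0.52312023 0.20916552 0.14923594]
```

Lowering to about 10 mm above seating, then checking with a picture.

Request:
servo_tool:
  xyz:
    - [0,0,15]
    - [0,0,35]
    - [0,0,55]
    - [0,0,72]
    - [0,0,84]
    - [0,0,89]
    - [0,0,89]
    - [0,0,89]
  dr:
    - [0,0,0]
    - [0,0,0]
    - [0,0,0]
    - [0,0,0]
    - [0,0,0]
    - [0,0,0]
    - [0,0,0]
    - [0,0,0]
  gripper: [35,35,35,35,35,35,35,35]

```text
time: 7.15
ee_pos: [0.5249, 0.2084, 0.0609]
orientation: [0.091, 0.996, 0.0, 0.001]
wrist_force: [-0.0, 0.2, -3.5]
opening: 0.553
finger_force: 63.5
```

```bash
python3 -c "
from h import *
a=cv2.resize(get_image('side')[80:250,180:400],None,fx=2.5,fy=2.5,interpolation=cv2.INTER_CUBIC)
b=cv2.resize(get_image('top')[100:295,150:260],None,fx=2.18,fy=2.18,interpolation=cv2.INTER_CUBIC)
h=min(a.shape[0],b.shape[0]);cv2.imwrite('pics/p1.png',np.hstack([a[:h],b[:h]])[:,:,::-1])"
```

```text
(no output)
```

View pics/p1.png

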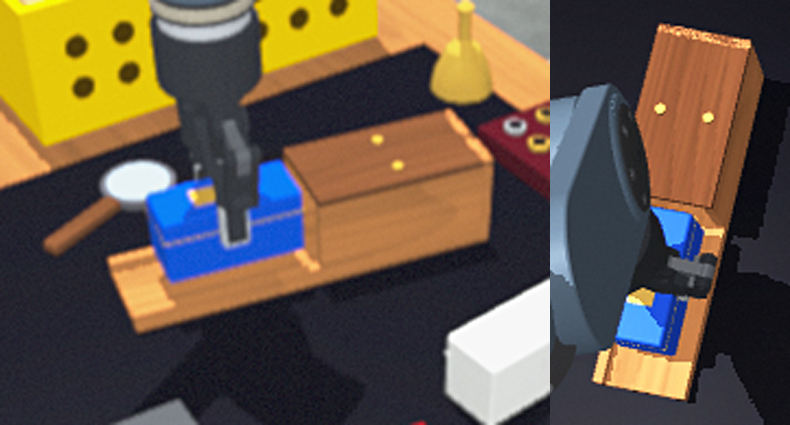

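The box hovers over the open lane, parallel to it, with its front just short of the hood front edge (~(305,250) in the left crop). Now I'll seat it.

Request:
servo_tool:
  xyz:
    - [0,0,5]
    - [0,0,10]
    - [0,0,14]
    - [0,0,16]
    - [0,0,17]
    - [0,0,18]
    - [0,0,18]
    - [0,0,18]
  dr:
    - [0,0,0]
    - [0,0,0]
    - [0,0,0]
    - [0,0,0]
    - [0,0,0]
    - [0,0,0]
    - [0,0,0]
    - [0,0,0]
  gripper: [35,35,35,35,35,35,35,35]

```text
time: 8.25
ee_pos: [0.5245, 0.2082, 0.0425]
orientation: [0.091, 0.996, 0.0, 0.0]
wrist_force: [-0.1, 0.6, -0.6]
opening: 0.551
finger_force: 63.5
```

Request:
servo_tool:
  xyz:
    - [0,0,0]
    - [0,0,0]
    - [0,0,0]
    - [0,0,0]
    - [6,0,0]
    - [16,0,0]
    - [28,0,0]
    - [36,0,0]
  dr:
    - [0,0,0]
    - [0,0,0]
    - [0,0,0]
    - [0,0,0]
    - [0,0,0]
    - [0,0,0]
    - [0,0,0]
    - [0,0,0]
  gripper: [70,70,70,70,70,70,70,70]

```text
time: 9.25
ee_pos: [0.4874, 0.2149, 0.0422]
orientation: [0.091, 0.996, -0.0, -0.001]
wrist_force: [0.8, -0.9, 0.1]
opening: 0.819
finger_force: 0.0
```

Request:
servo_tool:
  xyz:
    - [1,0,0]
    - [2,0,0]
    - [2,0,0]
    - [2,0,0]
    - [2,0,0]
    - [2,0,0]
    - [2,0,0]
    - [2,0,0]
  dr:
    - [0,0,0]
    - [0,0,0]
    - [0,0,0]
    - [0,0,0]
    - [0,0,0]
    - [0,0,0]
    - [0,0,0]
    - [0,0,0]
  gripper: [70,70,35,35,35,35,35,35]

```text
time: 10.25
ee_pos: [0.4875, 0.2151, 0.0426]
orientation: [0.091, 0.996, 0.0, 0.001]
wrist_force: [-0.4, -0.8, 4.9]
opening: 0.548
finger_force: 63.0
```

Request:
servo_tool:
  xyz:
    - [0,0,-0.5]
    - [-2,0,-0.5]
    - [-6,0,-0.5]
    - [-10,0,-0.5]
    - [-14,0,-0.5]
    - [-18,0,-0.5]
    - [-21,0,-0.5]
    - [-24,0,-0.5]
  dr:
    - [0,0,0]
    - [0,0,0]
    - [0,0,0]
    - [0,0,0]
    - [0,0,0]
    - [0,0,0]
    - [0,0,0]
    - [0,0,0]
  gripper: [35,35,35,35,35,35,35,35]

```text
time: 11.25
ee_pos: [0.5082, 0.2106, 0.0427]
orientation: [0.091, 0.996, -0.001, -0.002]
wrist_force: [-3.7, -0.2, 5.3]
opening: 0.551
finger_force: 63.4
```

Request:
servo_tool:
  xyz:
    - [-0.7,0,0]
    - [-1.5,0,0]
    - [-2.2,0,0]
    - [-3,0,0]
    - [-3.7,0,0]
    - [-4.5,0,0]
    - [-5.2,0,0]
    - [-6,0,0]
  dr:
    - [0,0,0]
    - [0,0,0]
    - [0,0,0]
    - [0,0,0]
    - [0,0,0]
    - [0,0,0]
    - [0,0,0]
    - [0,0,0]
  gripper: [35,35,35,35,35,35,35,35]

```text
time: 12.25
ee_pos: [0.5169, 0.2096, 0.0426]
orientation: [0.091, 0.996, 0.0, 0.0]
wrist_force: [-2.3, 0.6, -1.0]
opening: 0.552
finger_force: 62.6
```

Sliding friction reads about 2–3 N. I'll advance 6 mm per call.

Request:
servo_tool:
  xyz:
    - [-0.7,0,0]
    - [-1.5,0,0]
    - [-2.2,0,0]
    - [-3,0,0]
    - [-3.7,0,0]
    - [-4.5,0,0]
    - [-5.2,0,0]
    - [-6,0,0]
  dr:
    - [0,0,0]
    - [0,0,0]
    - [0,0,0]
    - [0,0,0]
    - [0,0,0]
    - [0,0,0]
    - [0,0,0]
    - [0,0,0]
  gripper: [35,35,35,35,35,35,35,35]

```text
time: 13.25
ee_pos: [0.5225, 0.2086, 0.0428]
orientation: [0.091, 0.996, -0.0, -0.0]
wrist_force: [0.2, -0.4, -2.7]
opening: 0.553
finger_force: 62.4
```

Request:
servo_tool:
  xyz:
    - [-0.7,0,0]
    - [-1.5,0,0]
    - [-2.2,0,0]
    - [-3,0,0]
    - [-3.7,0,0]
    - [-4.5,0,0]
    - [-5.2,0,0]
    - [-6,0,0]
  dr:
    - [0,0,0]
    - [0,0,0]
    - [0,0,0]
    - [0,0,0]
    - [0,0,0]
    - [0,0,0]
    - [0,0,0]
    - [0,0,0]
  gripper: [35,35,35,35,35,35,35,35]

```text
time: 14.25
ee_pos: [0.5284, 0.2075, 0.0428]
orientation: [0.091, 0.996, 0.0, -0.0]
wrist_force: [0.6, -0.2, -2.8]
opening: 0.552
finger_force: 62.4
```

Request:
servo_tool:
  xyz:
    - [-0.7,0,0]
    - [-1.5,0,0]
    - [-2.2,0,0]
    - [-3,0,0]
    - [-3.7,0,0]
    - [-4.5,0,0]
    - [-5.2,0,0]
    - [-6,0,0]
  dr:
    - [0,0,0]
    - [0,0,0]
    - [0,0,0]
    - [0,0,0]
    - [0,0,0]
    - [0,0,0]
    - [0,0,0]
    - [0,0,0]
  gripper: [35,35,35,35,35,35,35,35]

```text
time: 15.25
ee_pos: [0.5343, 0.2064, 0.0428]
orientation: [0.091, 0.996, -0.0, -0.0]
wrist_force: [-0.5, -0.8, -1.5]
opening: 0.553
finger_force: 62.4
```

Request:
servo_tool:
  xyz:
    - [-0.7,0,0]
    - [-1.5,0,0]
    - [-2.2,0,0]
    - [-3,0,0]
    - [-3.7,0,0]
    - [-4.5,0,0]
    - [-5.2,0,0]
    - [-6,0,0]
  dr:
    - [0,0,0]
    - [0,0,0]
    - [0,0,0]
    - [0,0,0]
    - [0,0,0]
    - [0,0,0]
    - [0,0,0]
    - [0,0,0]
  gripper: [35,35,35,35,35,35,35,35]

```text
time: 16.25
ee_pos: [0.5402, 0.2053, 0.0428]
orientation: [0.091, 0.996, -0.0, -0.0]
wrist_force: [-0.1, 0.2, -2.3]
opening: 0.551
finger_force: 62.4
```

Request:
servo_tool:
  xyz:
    - [-0.7,0,0]
    - [-1.5,0,0]
    - [-2.2,0,0]
    - [-3,0,0]
    - [-3.7,0,0]
    - [-4.5,0,0]
    - [-5.2,0,0]
    - [-6,0,0]
  dr:
    - [0,0,0]
    - [0,0,0]
    - [0,0,0]
    - [0,0,0]
    - [0,0,0]
    - [0,0,0]
    - [0,0,0]
    - [0,0,0]
  gripper: [35,35,35,35,35,35,35,35]

```text
time: 17.25
ee_pos: [0.5461, 0.2042, 0.0428]
orientation: [0.091, 0.996, -0.0, -0.0]
wrist_force: [0.1, -0.1, -3.0]
opening: 0.55
finger_force: 62.4
```

Request:
servo_tool:
  xyz:
    - [-0.7,0,0]
    - [-1.5,0,0]
    - [-2.2,0,0]
    - [-3,0,0]
    - [-3.7,0,0]
    - [-4.5,0,0]
    - [-5.2,0,0]
    - [-6,0,0]
  dr:
    - [0,0,0]
    - [0,0,0]
    - [0,0,0]
    - [0,0,0]
    - [0,0,0]
    - [0,0,0]
    - [0,0,0]
    - [0,0,0]
  gripper: [35,35,35,35,35,35,35,35]

```text
time: 18.25
ee_pos: [0.5511, 0.2033, 0.0427]
orientation: [0.091, 0.996, -0.0, -0.001]
wrist_force: [-4.1, 2.0, 0.6]
opening: 0.554
finger_force: 62.5
```

The force along the lane rose to about 4.5 N and the tool lagged, so this is probably contact. I'll go 3 mm more to confirm it is the spring.

Request:
servo_tool:
  xyz:
    - [-0.5,0,0]
    - [-1,0,0]
    - [-1.5,0,0]
    - [-2,0,0]
    - [-2.5,0,0]
    - [-3,0,0]
    - [-3,0,0]
    - [-3,0,0]
  dr:
    - [0,0,0]
    - [0,0,0]
    - [0,0,0]
    - [0,0,0]
    - [0,0,0]
    - [0,0,0]
    - [0,0,0]
    - [0,0,0]
  gripper: [35,35,35,35,35,35,35,35]

```text
time: 19.25
ee_pos: [0.5532, 0.2028, 0.0427]
orientation: [0.091, 0.996, -0.0, -0.002]
wrist_force: [-6.6, 2.1, 0.6]
opening: 0.554
finger_force: 62.7
```

The force rises with travel at about the spring rate (6.9 N in total, a few mm of press). Contact is confirmed, so I'll release and withdraw upward.

Request:
servo_tool:
  xyz:
    - [0,0,0]
    - [0,0,0]
    - [0,0,0]
    - [0,0,0]
    - [0,0,0]
    - [0,0,0]
    - [0,0,0]
    - [0,0,0]
  dr:
    - [0,0,0]
    - [0,0,0]
    - [0,0,0]
    - [0,0,0]
    - [0,0,0]
    - [0,0,0]
    - [0,0,0]
    - [0,0,0]
  gripper: [55,60,65,70,72,72,72,72]

```text
time: 20.25
ee_pos: [0.5549, 0.2026, 0.0428]
orientation: [0.091, 0.996, -0.0, 0.0]
wrist_force: [1.2, 0.1, 0.0]
opening: 0.842
finger_force: 0.0
```

Request:
servo_tool:
  xyz:
    - [0,0,-4]
    - [0,0,-15]
    - [2,0,-35]
    - [10,0,-60]
    - [30,0,-85]
    - [60,0,-110]
    - [85,0,-120]
    - [90,0,-120]
  dr:
    - [0,0,0]
    - [0,0,0]
    - [0,0,0]
    - [0,0,0]
    - [0,0,0]
    - [0,0,0]
    - [0,0,0]
    - [0,0,0]
  gripper: [72,72,72,72,72,72,72,72]

```text
time: 21.25
ee_pos: [0.4654, 0.2193, 0.1648]
orientation: [0.09, 0.996, 0.0, 0.001]
wrist_force: [-0.6, -0.6, 0.5]
opening: 0.843
finger_force: 0.0
```

```bash
python3 -c "
from h import *
a=cv2.resize(get_image('side')[90:260,200:400],None,fx=2.4,fy=2.4,interpolation=cv2.INTER_CUBIC)
b=cv2.resize(get_image('wrist'),(544,408))
cv2.imwrite('pics/p2.png',np.hstack([a[:408],b])[:,230:1030,::-1] if 0 else cv2.resize(np.hstack([a[:408],b])[:,:,::-1],(800,319)))
print(monitor.read_state()['ee_pos'])"
```

```text
[0.46659827 0.21908498 0.16364265]
```

View pics/p2.png

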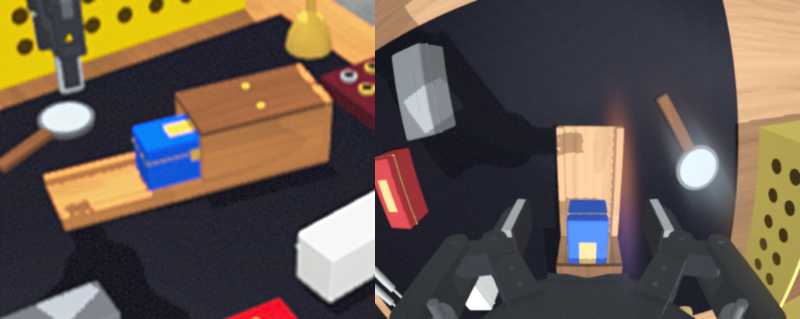

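The box stands upright and straight in the lane, with about 50 mm sticking out of the hood. The gripper is clear of it.

```bash
python3 -c "
from plant import job
print(job.hand_in())"
```

```text
the job is handed in; nothing more can be done
None
```

The blue box is in the rack lane, upright, and slid under the hood until the push force rose steadily to about 7 N, which I took as the stock. I stopped there, released and handed the job in at about 21 s; the verdict wasn't shown.

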